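# Measure a brayer roller in the bench gauge

## Task

Of the two bare rubber rollers standing on the bench, take the thick one and stand it upright on the bed of the roller gauge, between the open jaws. Then slide the movable jaw by its knob, gently enough that the jaw does not tilt, until the roller is nipped between both jaws, and leave it like that.

Things in the scene. Friction and masses are not known exactly. Their poses are not given: they have to be found in the camera images.
- roller_mid (a point): Thick roller: black rubber cylinder, 44 mm diameter, 64 mm long, standing on end on the bench, about 150 g (it drags on the bed with 1 to 3 N), with a steel axle stub (10 mm diameter, 12 mm tall) on top. This point is the middle of the rubber, 32 mm above its foot; z up. Bystanders: a similar roller only 26 mm thick, an ink tin, a wooden block.
- bed (a point): Roller gauge fixed to the bench: grey plate 150 x 290 mm, its top (the bed) 15 mm above the bench. Point: on the bed at the foot of the fixed jaw's inner face, mid-width. y points from the fixed jaw to the sliding jaw (slide direction), z up, x to the beam, which runs along y at x = 56 to 68 mm, 22 mm high. Both steel jaws stand 30 mm above the bed and reach from x = -35 to at least 65 mm.
- knob (a point): Knob of the sliding jaw: upright dark steel post, 18 mm diameter, from 14 to 68 mm above the bed. Point: on its axis, 47 mm above the bed, at the bed point's x = 0, 55 mm behind the sliding jaw's face (45 mm behind its back), away from the fixed jaw. z is up when the jaw is square. It slides with about 1 N; the jaw has springy play (6 N m/rad) and leans if pushed hard or high.
- gap (a joint): Opening of the gauge, in m, between the two jaws' faces: 0 shut, 0.15 fully open. It starts at 0.10 to 0.14 and stays where it is left.
Mind the look-alikes: they are no part of the job. What is shaped like the part that bears roller_mid but turquoise is not meant.

How it is judged:
On the way, in this order (a step that is already met when the one before it is completed fails the run):
1. the thick roller stands upright on the bed between the jaws, while they are still open by more than 60 mm (x of roller_mid in the frame of bed between -0.03 and 0.03 m and y of roller_mid in the frame of bed between 0.01 and 0.12 m and z of roller_mid in the frame of bed below 0.036 m and angle between roller_mid's own z axis and vertical below 0.18 rad and value of joint gap above 0.06 m), for 0.2 s.
2. the sliding jaw is closed onto the roller: opening under 48 mm (value of joint gap below 0.048 m), for 0.2 s.
At the end, for the whole second after the job is handed in: The thick roller stands on the bed between the jaws, upright within 10 degrees and within 30 mm of the middle of the jaws' width, its middle 12 to 34 mm from the fixed jaw's face; the gauge is closed onto it (opening 38 to 48 mm, the roller being 44 mm thick), and the jaw is square within 6 degrees (value of joint gap between 0.038 and 0.048 m and x of roller_mid in the frame of bed between -0.03 and 0.03 m and y of roller_mid in the frame of bed between 0.012 and 0.034 m and z of roller_mid in the frame of bed between 0.026 and 0.038 m and angle between roller_mid's own z axis and vertical below 0.18 rad and angle between knob's own z axis and vertical below 0.1 rad); the robot touches nothing.
It fails at once if the sliding jaw is made to tilt by more than 10 degrees (angle between knob's own z axis and vertical above 0.175 rad).
It also fails if it takes over 45 s, if anything falls off the work surface, if the arm or the gripper's body presses on something with over 40 N, if the wrist force passes 120 N, or if a joint passes its speed limit or range.

## Robot

A 6-joint arm with a two-finger parallel gripper is mounted at the origin on the work surface. World frame = base frame: x ahead of the robot, y to its left, z up, the work surface at z = 0. Lengths are in m, angles in rad, forces in N, time in s.
With the tool pointing down it reaches from about 0.375 to 0.925 m from the base axis. Payload 5.7 kg.
Tool frame: the origin (TCP) lies at the very end of the fingers, on their centre line; the grasp point (between the pads) lies 19 mm behind it (ctrl.hold_point_z is the distance from the TCP to the grasp point, in m); z points along the fingers, y is the line along which they close (so a half turn about z gives the same grasp; the last joint's range is limited). The gripper opens to 85 mm and grips with 20 to 120 N. Pads are 22 mm wide; open, the fingers measure 114 mm over their backs; the gripper's body (76 mm by 85 mm) begins 54 mm behind the grasp point. The pads swing forward as they close: fully open they stand 13 mm farther back than shut.
Start: joints at [-1.279, 0.359, 1.51, -0, 1.272, -0.115], TCP at [0.237, -0.551, 0.231] pointing down, gripper open.
Joint ranges: [-2.97, 2.97], [-1.01, 2.36], [0.21, 2.38], [-0.96, 4.11], [0.2, 2.71], [-2.98, 2.98]. Speed limits (rad/s): [2.39, 2.39, 3.14, 3.14, 3.14, 3.14].

## Interface

Orientations are given as a unit quaternion [w, x, y, z].
In Python, from workcell import readout, snapshot, job, ctrl gives the robot as it stands.
- The arm moves only by the tool play_rows, never from a script. Its argument "steps" is text: rows parted by semicolons, each of 7 numbers parted by spaces: the closure, from -1 (fully open) to 1 (shut), then the shift along the tool's x, y, z as a fraction of full scale, then the turn, a rotation vector about the tool's x, y, z as a fraction of full scale. A call has 1 to 20 rows; each row shifts and turns the commanded pose from where the row before left it, along the tool's axes as they then stand; what a row does not reach is not made up. Full scale, the value 1, is 0.25 m for a shift and 4 degrees for a turn. A row lasts 1/8 s, in which the tool goes at most 62.5 mm and 10.7 degrees, less where a joint would pass 70% of its speed; a pose out of reach is approached as far as the arm can. A call with a number of a shift or a turn outside -1 to 1 is refused whole. A call with a gripper value outside its range is refused whole. The fingers move at their own pace and stop on an object; "squeeze" is the grip in N (left out, the last holds). Time passes only in rows, so rows that do not move let the fingers close. It gives the time, the measured TCP pose, the force, the opening and the grip force at its end, in the units of the state.
- readout.get_obs(): the state, without advancing time (a new reading comes with each control period).
- snapshot(name): name is "scene" or "side" or "wrist"; returns a dict with "frame" (420x560x3 uint8, red, green, blue), "intrinsics" (3x3 intrinsics, pixels), "R" (3x3) and "t" (3): a world point X has camera coordinates R X + t; the wrist camera has in their place "T_tool_cam" (4x4, takes a point from camera to tool coordinates, whose origin is the TCP and whose axes are the flange's). Camera axes: x right, y down, z forward; pixel columns grow to the right and rows downward; lengths in m; the calibration is good to about 2 mm. A picture is of the moment at which its call begins: read the wrist's pose just before it. There is no depth.
- job.sign_off(): hands the job in; it is judged then, once.
The state is a dict: "clock": time; "qpos": joint angles; "dq": joint speeds; "tau": joint torques, N m; "tool_pos": TCP position; "tcp_rot": TCP orientation; "force": force on the tool from outside, world axes, zero at the start; "wrist_torque": the same for the moment, N m; "gripper_width": finger opening in m; "finger_force": force on a finger pad.
Only numpy, scipy, OpenCV 4.12 (cv2) and the standard library are available. Lean on these libraries where they do the work, as an engineer would, in place of code of your own. Each camera call takes 0.05 s, during which the arm holds its last target. There are 200 camera calls.

## Working session

There is one attempt and no reset: what is moved stays moved. The work goes in short steps, Python scripts to look and compute and a tool call to move; the robot and the scene stay as the last step left them, time stands still between calls to the robot, and variables do not carry over. Pictures are saved under pics/ and viewed, at most 10 in all, crops included, and the job is handed in when it is done.

Besides the shell and the picture viewer there is one more tool, called after "Emit:" as name(argument=value, ...), one argument or row to a line, values as JSON. play_rows: Moves the arm, as the interface text tells. Its arguments: {"type":"object","properties":{"steps":{"type":"string"},"squeeze":{"type":"number"}},"required":["steps"]}

```bash
mkdir -p pics; python3 - <<'E'
from workcell import readout, snapshot, ctrl
import cv2,pickle
o=readout.get_obs();print(o['clock'],o['tool_pos'],o['tcp_rot'],o['gripper_width'],ctrl.hold_point_z)
S={}
for n in('scene','side'):
    s=snapshot(n);S[n]=s;cv2.imwrite(f'pics/{n}0.png',s['frame'][:,:,::-1])
    print(n,s['intrinsics'],s['R'],s['t'])
pickle.dump(S,open('s0.pkl','wb'))
E
```

```text
0.0 [ 0.23719203 -0.5503831   0.23044342] [-9.29543106e-04  9.79389878e-01  2.01976727e-01 -7.32551588e-05] 0.08527993070101646 0.0187
scene [[453.90647494   0.         280.69911317]
 [  0.         453.90647494 212.3471522 ]
 [  0.           0.           1.        ]] [[ 0.87610277  0.48208888 -0.00585163]
 [ 0.34279741 -0.63141043 -0.6955651 ]
 [-0.33901898  0.60738059 -0.71843925]] [-0.49155183 -0.11800751  1.41642066]
side [[484.19840975   0.         277.60584498]
 [  0.         484.19840975 207.04478113]
 [  0.           0.           1.        ]] [[-0.9372436  -0.34867044  0.00183467]
 [-0.27147527  0.72641694 -0.63136329]
 [ 0.21880499 -0.59223927 -0.77548502]] [0.51089004 0.16105654 1.18874641]
```

View pics/scene0.png

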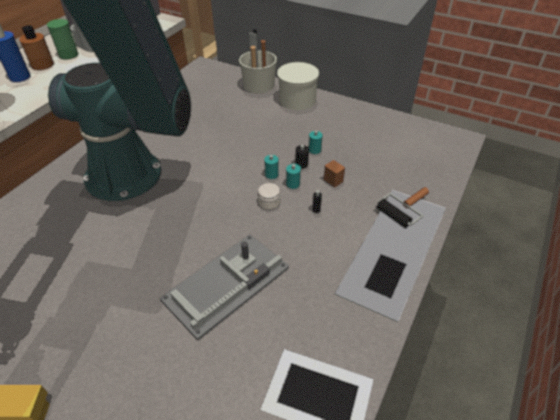

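View pics/side0.png

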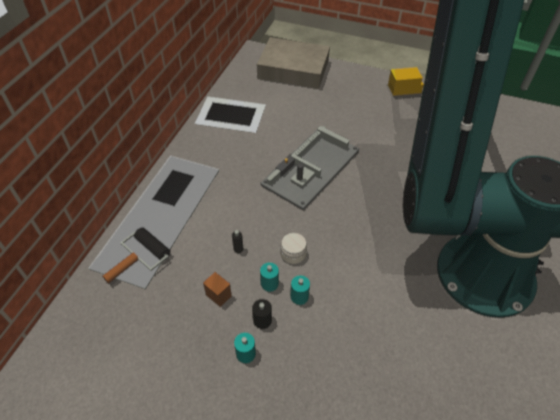

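Scene: thick black roller at about (302,157), or (262,314) in side. The thin black one is at (317,202), or (237,241) in side. Three turquoise look-alikes stand at (271,167), (293,176) and (316,141). The thick black one fits the description: black, wider, with a stub. The gauge is at about (225,285), with its knob at (245,250). I'll confirm with an enlarged crop.

```bash
cat > h.py <<'E'
import numpy as np,cv2,pickle
def plane(s,uv,z):
    d=s['R'].T@np.linalg.inv(s['intrinsics'])@np.array([*uv,1.]);c=-s['R'].T@s['t']
    return c+d*(z-c[2])/d[2]
def proj(s,X):
    p=s['intrinsics']@(s['R']@np.asarray(X)+s['t']);return p[:2]/p[2]
def tri(s1,u1,s2,u2):
    P=[s['intrinsics']@np.c_[s['R'],s['t']] for s in(s1,s2)]
    X=cv2.triangulatePoints(*P,np.array(u1,float).reshape(2,1),np.array(u2,float).reshape(2,1));return (X[:3]/X[3]).ravel()
E
python3 - <<'E'
from h import *
S=pickle.load(open('s0.pkl','rb'))
c=lambda n,x,y,w,h,W,H:cv2.resize(S[n]['frame'][y:y+h,x:x+w,::-1],(W,H),interpolation=cv2.INTER_CUBIC)
a=np.hstack([c('scene',255,125,100,75,400,300),c('side',205,225,120,90,400,300)][:1]+[c('side',212,270,100,75,400,300)])
b=np.hstack([c('scene',160,232,133,100,400,300),c('side',255,122,112,84,400,300)])
cv2.imwrite('pics/crop1.png',np.vstack([a,b]))
E
```

```text
(no output)
```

View pics/crop1.png

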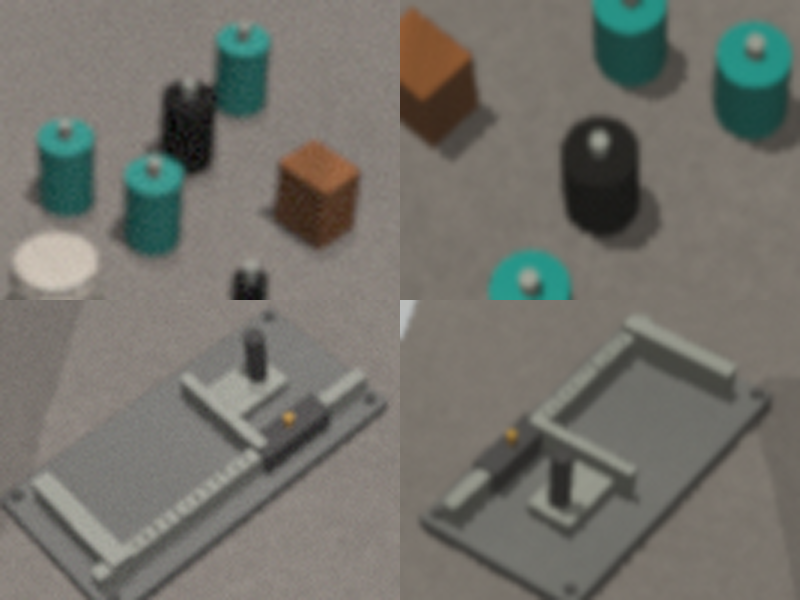

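The crop confirms the black roller with a steel stub as the target: stub at scene (302,146.5) and side (262,305). The gauge's jaws and knob show clearly in both views.

```bash
python3 - <<'E'
from h import *
S=pickle.load(open('s0.pkl','rb'));A,B=S['scene'],S['side']
a=lambda x,y:(160+x*133/400,232+(y-300)*100/300)
b=lambda x,y:(255+(x-400)*112/400,122+(y-300)*84/300)
ra=lambda x,y:(255+x/4,125+y/4)
rb=lambda x,y:(212+(x-400)/4,270+y/4)
np.set_printoptions(precision=4,suppress=True)
print('stub',tri(A,ra(188,83),B,rb(599,138)))
for n,p in dict(t1=(65,123),t2=(154,160),t3=(244,27)).items(): print(n,plane(A,ra(*p),.076))
for n,p in dict(t_a=(755,42),t_b=(529,280)).items(): print(n,plane(B,rb(*p),.076))
f=dict(fixfree_in=((50,474),(732,377)),slidefree=((184,378),(634,471)),knobtop=((255,333),(561,455)),knobbase=((255,378),(561,508)),fixbeam=((125,551),(632,318)))
for n,(p,q) in f.items(): print(n,tri(A,a(*p),B,b(*q)),plane(A,a(*p),.045),plane(B,b(*q),.045))
for n,p in dict(L=(2,500),T=(268,311),R=(386,402)).items(): print('A',n,plane(A,a(*p),.013))
for n,p in dict(L=(423,521),Bo=(578,603),R=(770,400)).items(): print('B',n,plane(B,b(*p),.013))
E
```

```text
stub [0.4669 0.3083 0.0742]
t1 [0.4088 0.2191 0.076 ]
t2 [0.4871 0.2129 0.076 ]
t3 [0.474  0.3913 0.076 ]
t_a [0.4068 0.2233 0.076 ]
t_b [0.4708 0.3973 0.076 ]
fixfree_in [ 0.4329 -0.2825  0.0379] [ 0.4404 -0.285   0.045 ] [ 0.4293 -0.277   0.045 ]
slidefree [ 0.4748 -0.1529  0.0393] [ 0.4786 -0.1561  0.045 ] [ 0.473  -0.1479  0.045 ]
knobtop [ 0.5221 -0.1113  0.0805] [ 0.5043 -0.0868  0.045 ] [ 0.5318 -0.1444  0.045 ]
knobbase [ 0.5194 -0.1125  0.0211] [ 0.5301 -0.1281  0.045 ] [ 0.5137 -0.0912  0.045 ]
fixbeam [ 0.5292 -0.3143  0.0458] [ 0.5319 -0.3131  0.045 ] [ 0.5271 -0.317   0.045 ]
A L [ 0.4038 -0.3082  0.013 ]
A T [ 0.4848 -0.0373  0.013 ]
A R [ 0.6254 -0.0767  0.013 ]
B L [ 0.6188 -0.0684  0.013 ]
B Bo [ 0.4789 -0.0322  0.013 ]
B R [ 0.3979 -0.2954  0.013 ]
```

Emit:
play_rows(
  steps="-1 0.17 -0.12 0 0 0 0;-1 0.17 -0.12 0 0 0 0;-1 0.17 -0.12 0 0 0 0;-1 0.17 -0.12 0 0 0 0;-1 0.17 -0.12 0 0 0 0;-1 0.17 -0.12 0 0 0 0;-1 0.17 -0.12 0 0 0 0;-1 0.17 -0.12 0 0 0 0;-1 0.17 -0.12 0 0 0 0;-1 0.17 -0.12 0 0 0 0;-1 0 0 0 0 0 -1;-1 0 0 0 0 0 -1;-1 0 0 0 0 0 -1;-1 0 0 0 0 0 -1;-1 0 0 0 0 0 -1;-1 0 0 0 0 0 -1;-1 0 0 0 0 0 -1;-1 0 0 0 0 0 -1;-1 0 0 0 0 0 -1;-1 0 0 0 0 0 -1",
)

```text
clock: 2.6
tool_pos: [0.5086, -0.1072, 0.2309]
tcp_rot: [-0.0, 0.851, 0.526, -0.0]
force: [-1.1, 1.1, -0.1]
gripper_width: 0.0854
finger_force: 0.0
```

```bash
cat >> h.py <<'E'
from scipy.spatial.transform import Rotation as Ro
def st(o):
    q=o['tcp_rot'];R=Ro.from_quat([q[1],q[2],q[3],q[0]]).as_matrix();return np.array(o['tool_pos']),R
def to(o,X):
    p,R=st(o);return R.T@(np.array(X)-p)/.25
def yaw(R): return np.degrees(np.arctan2(R[1,0],R[0,0]))
E
python3 - <<'E'
from h import *
from workcell import readout
S=pickle.load(open('s0.pkl','rb'));A=S['scene'];B=S['side']
np.set_printoptions(precision=4,suppress=True)
print('block',plane(A,(335,165),.04),plane(B,(217,283),.04),plane(A,(335,186),0))
o=readout.get_obs();p,R=st(o);print(o['clock'],p,R,yaw(R),to(o,[.467,.308,.23]))
E
```

```text
block [0.5786 0.3112 0.04  ] [0.5922 0.2769 0.04  ] [0.6021 0.2663 0.    ]
2.6 [ 0.5086 -0.1072  0.2309] [[ 0.4471  0.8945 -0.0009]
 [ 0.8945 -0.4471  0.0004]
 [-0.0001 -0.001  -1.    ]] 63.4420235007775 [ 1.4111 -0.8915  0.0045]
```

Emit:
play_rows(
  steps="-1 0.176 -0.111 0 0 0 0;-1 0.176 -0.111 0 0 0 0;-1 0.176 -0.111 0 0 0 0;-1 0.176 -0.111 0 0 0 0;-1 0.176 -0.111 0 0 0 0;-1 0.176 -0.111 0 0 0 0;-1 0.176 -0.111 0 0 0 0;-1 0.176 -0.111 0 0 0 0;-1 0 0 0 0 0 -0.86;-1 0 0 0 0 0 -0.86;-1 0 0 0 0 0 -0.86;-1 0 0 0 0 0 0;-1 0 0 0 0 0 0",
)

```text
clock: 4.22
tool_pos: [0.4686, 0.3068, 0.2312]
tcp_rot: [-0.0, 0.801, 0.599, -0.0]
force: [-0.2, 0.5, -0.2]
gripper_width: 0.0855
finger_force: 0.0
```

```bash
python3 - <<'E'
from h import *
from workcell import readout,snapshot
np.set_printoptions(precision=4,suppress=True)
o=readout.get_obs();s=snapshot('wrist');p,R=st(o);print(o['clock'],p,yaw(R))
pickle.dump((o,s),open('w1.pkl','wb'));print(s['T_tool_cam'],s['intrinsics'])
cv2.imwrite('pics/w1.png',s['frame'][:,:,::-1])
E
```

```text
4.225 [0.4686 0.3068 0.2312] 73.55775672128433
[[-0.0009 -0.9652 -0.2616  0.0666]
 [ 1.     -0.0006 -0.001   0.0002]
 [ 0.0008 -0.2616  0.9652 -0.1438]
 [ 0.      0.      0.      1.    ]] [[311.9991   0.     280.797 ]
 [  0.     311.9991 212.0131]
 [  0.       0.       1.    ]]
```

View pics/w1.png

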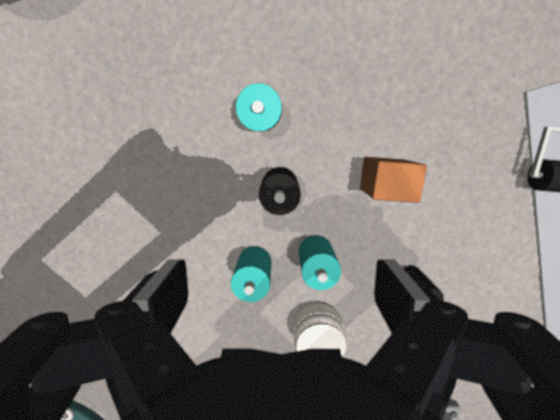

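Wrist view: black roller at (280,190) with its stub at (279,197). The turquoise ones are above it at (258,107) and below it at (250,275) and (319,265). The sides where the fingers go are clear.

```bash
cat >> h.py <<'E'
def wcam(o,s):
    p,R=st(o);T=np.eye(4);T[:3,:3]=R;T[:3,3]=p
    W=np.linalg.inv(T@s['T_tool_cam']);return dict(R=W[:3,:3],t=W[:3,3],intrinsics=s['intrinsics'])
E
python3 - <<'E'
from h import *
np.set_printoptions(precision=4,suppress=True)
o,s=pickle.load(open('w1.pkl','rb'));C=wcam(o,s)
print([plane(C,u,.076) for u in((279,197),(258,106),(249,290),(322,277))])
X=plane(C,(279,197),.076);X[2]=.027;print(to(o,X))
f=s['frame'][150:225,250:310].max(2)<60
n,l,st_,c=cv2.connectedComponentsWithStats(f.astype(np.uint8));i=1+st_[1:,4].argmax();print(st_[i],c[i]+[250,150])
E
```

```text
[array([0.467 , 0.3081, 0.076 ]), array([0.4729, 0.3946, 0.076 ]), array([0.4075, 0.22  , 0.076 ]), array([0.4859, 0.2128, 0.076 ])]
[ 0.0034 -0.0073  0.8166]
[   9   18   41   46 1345] [279.1859 190.2706]
```

Emit:
play_rows(
  steps="-1 0.003 -0.007 0.16 0 0 0;-1 0 0 0.2 0 0 0;-1 0 0 0.2 0 0 0;-1 0 0 0.15 0 0 0;-1 0 0 0.1 0 0 0;-1 0 0 0 0 0 0;-1 0 0 0 0 0 0;0.6 0 0 0 0 0 0;0.6 0 0 0 0 0 0;0.6 0 0 0 0 0 0;0.6 0 0 0 0 0 0;0.6 0 0 0 0 0 0;0.6 0 0 0 0 0 0",
  squeeze=40,
)

```text
clock: 5.9
tool_pos: [0.4678, 0.3084, 0.0299]
tcp_rot: [0.0, 0.801, 0.599, 0.001]
force: [-0.7, 0.4, 5.8]
gripper_width: 0.0428
finger_force: 40.1
```

Emit:
play_rows(
  steps="0.6 0 0 -0.1 0 0 0;0.6 0 0 -0.2 0 0 0;0.6 0 0 -0.2 0 0 0;0.6 0 0 -0.1 0 0 0;0.6 -0.1 0.03 0 0 0 0;0.6 -0.18 0.056 0 0 0 0;0.6 -0.18 0.056 0 0 0 0;0.6 -0.18 0.056 0 0 0 0;0.6 -0.18 0.056 0 0 0 0;0.6 -0.18 0.056 0 0 0 0;0.6 -0.18 0.056 0 0 0 0;0.6 -0.18 0.056 0 0 0 0;0.6 -0.18 0.056 0 0 0 0;0.6 -0.18 0.056 0 0 0 0;0.6 -0.18 0.056 0 0 0 0;0.6 -0.16 0.05 0 0 0 0;0.6 -0.1 0.03 0 0 0 0;0.6 0 0 0 0 0 0;0.6 0 0 0 0 0 0",
)

```text
clock: 8.28
tool_pos: [0.4752, -0.2562, 0.1786]
tcp_rot: [-0.001, 0.801, 0.599, 0.0]
force: [-0.2, 0.3, -1.9]
gripper_width: 0.0433
finger_force: 41.3
```

```bash
python3 - <<'E'
from h import *
from workcell import readout,snapshot
np.set_printoptions(precision=4,suppress=True)
o=readout.get_obs();s=snapshot('wrist');p,R=st(o);print(o['clock'],p,yaw(R),o['gripper_width'],o['finger_force'])
pickle.dump((o,s),open('w2.pkl','wb'))
cv2.imwrite('pics/w2.png',s['frame'][:,:,::-1])
E
```

```text
8.275 [ 0.4752 -0.2562  0.1786] 73.61144972212183 0.043254422335574305 41.25471532344818
```

View pics/w2.png

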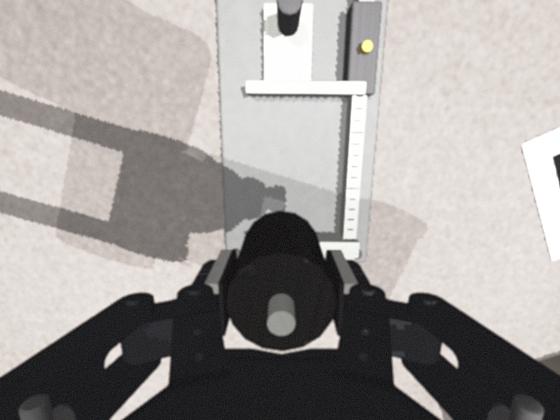

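The wrist view shows the held roller over the bed. The sliding jaw's face edge is at row 95 (columns 246–364), the fixed jaw's inner edge is at row 241 near column 350, and the knob is at about (289,15).

```bash
python3 - <<'E'
from h import *
np.set_printoptions(precision=4,suppress=True)
o,s=pickle.load(open('w2.pkl','rb'));C=wcam(o,s);p,R=st(o)
for n,u,z in(('sl free',(246,95),.045),('sl beam',(344,96),.045),('fix',(350,242),.045),('fix2',(330,242),.045),('beam in hi',(352,96),.037),('beam in lo',(344,238),.037),('knobfoot/top',(289,28),.029),('plateL',(218,40),.015),('plateL2',(227,240),.015)):
    X=plane(C,u,z);print(n,X,(R.T@(X-p))[:2])
E
```

```text
sl free [ 0.4734 -0.1588  0.045 ] [ 0.0929 -0.0291]
sl beam [ 0.5518 -0.1827  0.045 ] [0.092  0.0529]
fix [ 0.5271 -0.3109  0.045 ] [-0.0379  0.0653]
fix2 [ 0.5089 -0.3055  0.045 ] [-0.0379  0.0464]
beam in hi [ 0.5601 -0.1844  0.037 ] [0.0927 0.0613]
beam in lo [ 0.5234 -0.3086  0.037 ] [-0.0368  0.0611]
knobfoot/top [ 0.5233 -0.1167  0.029 ] [0.1473 0.0069]
plateL [ 0.4615 -0.1043  0.015 ] [ 0.1417 -0.0558]
plateL2 [ 0.4077 -0.2852  0.015 ] [-0.047  -0.0564]
```

Emit:
play_rows(
  steps="0.6 -0.012 0.024 0.1 0 0 0;0.6 0 0 0.15 0 0 0;0.6 0 0 0.15 0 0 0;0.6 0 0 0.08 0 0 0;0.6 0 0 0.03 0 0 0;0.6 0 0 0 0 0 0;0.6 0 0 0.01 0 0 0;0.6 0 0 0 0 0 0",
)

```text
clock: 9.32
tool_pos: [0.4812, -0.262, 0.0495]
tcp_rot: [0.001, 0.801, 0.599, 0.0]
force: [-0.3, -0.1, -3.2]
gripper_width: 0.0433
finger_force: 41.3
```

Emit:
play_rows(
  steps="0.6 0 0 0.012 0 0 0;0.6 0 0 0.006 0 0 0;0.6 0 0 0 0 0 0",
)

```text
clock: 9.7
tool_pos: [0.4808, -0.262, 0.0449]
tcp_rot: [0.0, 0.801, 0.599, 0.0]
force: [-1.5, 0.7, 4.6]
gripper_width: 0.043
finger_force: 42.1
```

Emit:
play_rows(
  steps="0 0 0 0 0 0 0;-0.4 0 0 0 0 0 0;-0.4 0 0 0 0 0 0;-0.4 0 0 0 0 0 0;-0.4 0 0 -0.05 0 0 0;-0.4 0 0 -0.15 0 0 0;-0.4 0 0 -0.2 0 0 0;-0.4 0 0 -0.1 0 0 0;1 0.1 0 0 0 0 0;1 0.2 0 0 0 0 0;1 0.2 0 0 0 0 0;1 0.17 0 0 0 0 0;1 0.1 0 0 0 0 0;1 0 0 0 0 0 0;1 0 0 0 0 0 0",
)

```text
clock: 11.58
tool_pos: [0.5349, -0.0777, 0.1698]
tcp_rot: [0.0, 0.8, 0.599, -0.0]
force: [-0.0, -0.8, -0.1]
gripper_width: 0.0001
finger_force: 0.0
```

```bash
python3 - <<'E'
from h import *
from workcell import readout,snapshot
np.set_printoptions(precision=4,suppress=True)
o=readout.get_obs();p,R=st(o);print(o['clock'],p,yaw(R),o['gripper_width'])
a=snapshot('scene');b=snapshot('side');c=snapshot('wrist');pickle.dump((o,a,b,c),open('s3.pkl','wb'))
c_=lambda s,x,y,w,h:cv2.resize(s['frame'][y:y+h,x:x+w,::-1],(400,300),interpolation=cv2.INTER_CUBIC)
cv2.imwrite('pics/c3.png',np.vstack([np.hstack([c_(a,160,212,133,120),c_(b,255,110,112,96)]),np.hstack([cv2.resize(c['frame'][:,:,::-1],(400,300)),c_(b,205,60,240,180)])]))
E
```

```text
11.575 [ 0.5349 -0.0777  0.1698] 73.64662971821825 0.00010832924864494502
```

View pics/c3.png

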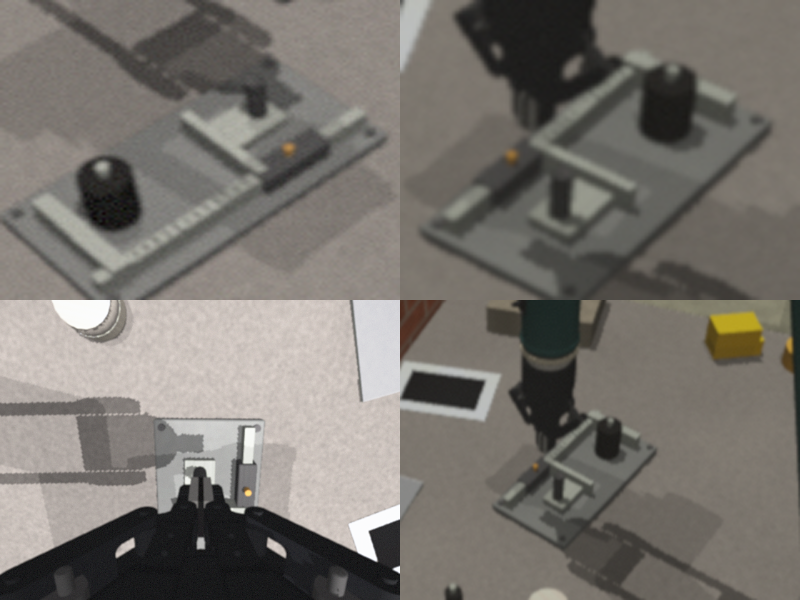

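Emit:
play_rows(
  steps="1 0 0 0.1 0 0 0;1 0 0 0.16 0 0 0;1 0 0 0.16 0 0 0;1 0 0 0.08 0 0 0;1 0 0 0.02 0 0 0;1 0 0 0 0 0 0;1 -0.02 0 0 0 0 0;1 -0.02 0 0 0 0 0;1 -0.02 0 0 0 0 0;1 -0.01 0 0 0 0 0;1 -0.01 0 0 0 0 0;1 -0.01 0 0 0 0 0;1 -0.01 0 0 0 0 0;1 -0.01 0 0 0 0 0",
)

```text
clock: 13.48
tool_pos: [0.5271, -0.1035, 0.0393]
tcp_rot: [-0.0, 0.801, 0.599, -0.0]
force: [-0.8, 1.1, -0.3]
gripper_width: -0.0004
finger_force: 0.0
```

Emit:
play_rows(
  steps="1 -0.015 0 0 0 0 0;1 -0.02 0 0 0 0 0;1 -0.02 0 0 0 0 0;1 -0.02 0 0 0 0 0;1 -0.02 0 0 0 0 0;1 -0.02 0 0 0 0 0;1 -0.02 0 0 0 0 0;1 -0.02 0 0 0 0 0;1 -0.015 0 0 0 0 0;1 -0.01 0 0 0 0 0;1 0 0 0 0 0 0",
)

```text
clock: 14.85
tool_pos: [0.5147, -0.1469, 0.0393]
tcp_rot: [0.0, 0.801, 0.599, 0.0]
force: [0.1, 0.2, 0.4]
gripper_width: 0.0003
finger_force: 0.0
```

```bash
python3 - <<'E'
from h import *
from workcell import readout,snapshot
np.set_printoptions(precision=4,suppress=True)
o=readout.get_obs();p,R=st(o);print(o['clock'],p,yaw(R),o['force'],R.T@(p-np.array([.4752,-.2562,0]))+[.038,-.006,0])
a=snapshot('scene');b=snapshot('side');c=snapshot('wrist');pickle.dump((o,a,b,c),open('s4.pkl','wb'))
c_=lambda s,x,y,w,h:cv2.resize(s['frame'][y:y+h,x:x+w,::-1],(400,300),interpolation=cv2.INTER_CUBIC)
cv2.imwrite('pics/c4.png',np.hstack([c_(a,160,232,133,100),c_(b,255,122,112,84)]))
E
```

```text
14.85 [ 0.5147 -0.1469  0.0393] 73.61769942003453 [0.0502 0.2191 0.3769] [ 0.1539  0.0011 -0.0393]
```

View pics/c4.png

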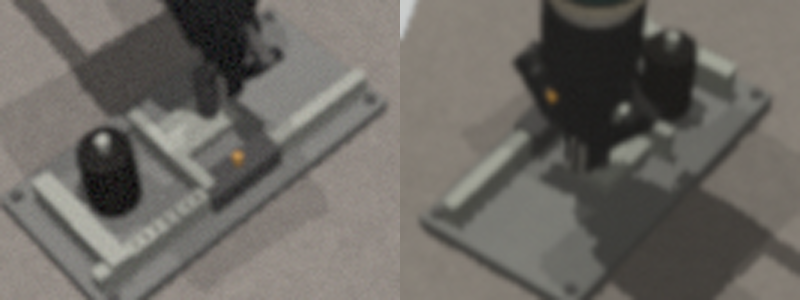

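The jaw is sliding square; its free corner in the scene crop moved from (184,78) to (132,112).

```bash
python3 - <<'E'
from h import *
S=pickle.load(open('s0.pkl','rb'));A=S['scene']
a=lambda x,y:(160+x*133/400,232+y/3)
X0,X1=plane(A,a(184,78),.045),plane(A,a(132,112),.045);d=X1-X0;print(d,d@[.282,.9595,0])
Y0,Y1=plane(A,a(290,118),.045),plane(A,a(237,157),.045);d=Y1-Y0;print(d,d@[.282,.9595,0])
E
```

```text
[-0.01729865 -0.04918355  0.        ] -0.052069831272517623
[-0.01702195 -0.05248307  0.        ] -0.055157691793838275
```

Emit:
play_rows(
  steps="1 -0.015 0 0 0 0 0;1 -0.015 0 0 0 0 0;1 -0.015 0 0 0 0 0;1 -0.015 0 0 0 0 0;1 -0.01 0 0 0 0 0;1 -0.01 0 0 0 0 0;1 -0.01 0 0 0 0 0",
)

```text
clock: 15.88
tool_pos: [0.5081, -0.1683, 0.0393]
tcp_rot: [-0.0, 0.801, 0.599, -0.0]
force: [-0.4, 1.0, 1.0]
gripper_width: 0.0002
finger_force: 0.0
```

Emit:
play_rows(
  steps="1 -0.008 0 0 0 0 0;1 -0.008 0 0 0 0 0;1 -0.008 0 0 0 0 0;1 0 0 0 0 0 0",
)

```text
clock: 16.38
tool_pos: [0.5064, -0.1741, 0.0393]
tcp_rot: [-0.0, 0.801, 0.599, -0.0]
force: [0.9, 1.1, 0.7]
gripper_width: -0.0001
finger_force: 0.0
```

Emit:
play_rows(
  steps="1 -0.006 0 0 0 0 0;1 -0.006 0 0 0 0 0;1 0 0 0 0 0 0",
)

```text
clock: 16.75
tool_pos: [0.5056, -0.177, 0.0393]
tcp_rot: [-0.0, 0.801, 0.599, -0.0]
force: [-0.3, 1.4, 1.1]
gripper_width: -0.0
finger_force: 0.0
```

Emit:
play_rows(
  steps="1 -0.004 0 0 0 0 0;1 0 0 0 0 0 0",
)

```text
clock: 17.0
tool_pos: [0.5053, -0.1778, 0.0393]
tcp_rot: [-0.0, 0.801, 0.599, -0.0]
force: [-0.2, 2.0, 1.0]
gripper_width: 0.0004
finger_force: 0.0
```

```bash
python3 - <<'E'
from h import *
from workcell import readout,snapshot
np.set_printoptions(precision=4,suppress=True)
o=readout.get_obs();p,R=st(o);print(o['clock'],p,o['force'],R.T@(p-np.array([.4752,-.2562,0]))+[.038,-.006,0])
a=snapshot('scene');b=snapshot('side');pickle.dump((o,a,b),open('s5.pkl','wb'))
c_=lambda s,x,y,w,h:cv2.resize(s['frame'][y:y+h,x:x+w,::-1],(400,300),interpolation=cv2.INTER_CUBIC)
cv2.imwrite('pics/c5.png',np.hstack([c_(a,160,232,133,100),c_(b,255,122,112,84)]))
E
```

```text
17.0 [ 0.5053 -0.1778  0.0393] [-0.2074  1.9576  1.0158] [ 0.1217  0.0008 -0.0393]
```

View pics/c5.png

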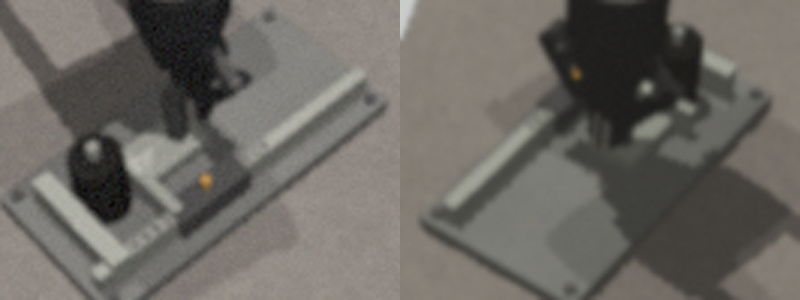

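The roller is standing close to the fixed jaw with the sliding jaw nearly on it, and the force is still low. I'll press on in 1 mm steps until the force rises.

Emit:
play_rows(
  steps="1 -0.004 0 0 0 0 0;1 0 0 0 0 0 0",
)

```text
clock: 17.35
tool_pos: [0.505, -0.1788, 0.0393]
tcp_rot: [-0.0, 0.801, 0.599, -0.0]
force: [-0.1, 2.5, 0.8]
gripper_width: 0.0002
finger_force: 0.0
```

Emit:
play_rows(
  steps="1 -0.004 0 0 0 0 0;1 0 0 0 0 0 0",
)

```text
clock: 17.6
tool_pos: [0.5048, -0.1795, 0.0394]
tcp_rot: [-0.0, 0.801, 0.599, 0.0]
force: [-0.2, 5.5, 1.9]
gripper_width: 0.0002
finger_force: 0.0
```

Emit:
play_rows(
  steps="1 -0.003 0 0 0 0 0;1 0 0 0 0 0 0",
)

```text
clock: 17.85
tool_pos: [0.5046, -0.1798, 0.0393]
tcp_rot: [-0.0, 0.801, 0.599, 0.0]
force: [1.5, 7.2, 2.1]
gripper_width: -0.0005
finger_force: 0.0
```

The force climbs at a fixed stop, so the roller is nipped. Backing off and checking.

Emit:
play_rows(
  steps="1 0.005 0 0 0 0 0;1 0.01 0 0 0 0 0;1 0.03 0 0 0 0 0;1 0.06 0 0 0 0 0;1 0.06 0 0 0 0 0;1 0 0 -0.1 0 0 0;1 0 0 -0.2 0 0 0;1 0 0 -0.2 0 0 0;1 0.2 0 -0.1 0 0 0;1 0.2 0 0 0 0 0;1 0.1 0 0 0 0 0;1 0 0 0 0 0 0",
)

```text
clock: 19.35
tool_pos: [0.5516, -0.0185, 0.1893]
tcp_rot: [-0.0, 0.799, 0.601, 0.0]
force: [0.2, 0.0, -0.5]
gripper_width: -0.0004
finger_force: 0.0
```

```bash
python3 - <<'E'
from h import *
from workcell import readout,snapshot
o=readout.get_obs();print(o['clock'],o['tool_pos'])
a=snapshot('scene');b=snapshot('side');pickle.dump((o,a,b),open('s6.pkl','wb'))
c_=lambda s,x,y,w,h:cv2.resize(s['frame'][y:y+h,x:x+w,::-1],(400,300),interpolation=cv2.INTER_CUBIC)
cv2.imwrite('pics/c6.png',np.hstack([c_(a,160,232,133,100),c_(b,255,122,112,84)]))
E
```

```text
19.35 [ 0.55163212 -0.01849437  0.18934663]
```

View pics/c6.png

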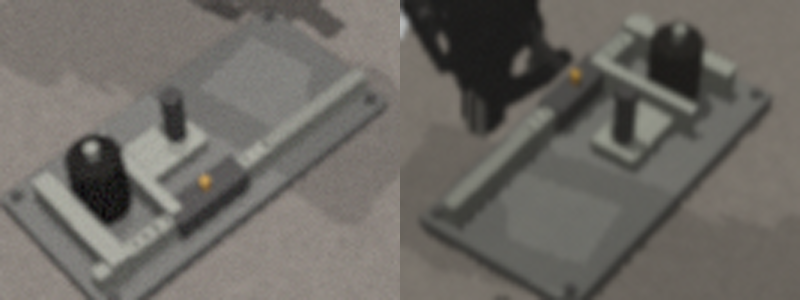

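The roller stands upright between the jaws and the knob is vertical. A quick check of the opening before handing in.

```bash
python3 - <<'E'
from h import *
S=pickle.load(open('s0.pkl','rb'));A=S['scene'];B=S['side']
a=lambda x,y:(160+x*133/400,232+y/3)
b=lambda x,y:(255+(x-400)*.28,122+y*.28)
u=np.array([.282,.9595,0])
for C,p,q,z in((B,b(634,171),b(696,110),.045),(A,a(255,33),a(172,92),.083),(A,a(290,118),a(205,181),.045),(B,b(511,135),b(575,74),.045),(B,b(561,155),b(625,94),.083)):
    print((plane(C,q,z)-plane(C,p,z))@u)
K=tri(A,a(172,93),B,b(625,94));Rr=tri(A,a(91,146),B,b(679,28));O=np.array([.4752,-.2562,0])
print(K,(K-O)@u+.038,Rr,(Rr-O)@u+.038,(Rr-O)@[.9595,-.282,0]-.006)
E
```

```text
-0.08605625206903537
-0.08622251534655558
-0.08747899982333747
-0.08782557755759185
-0.08371410293799368
[ 0.49677683 -0.19351664  0.07846021] 0.10422935221259466 [ 0.47668501 -0.27041381  0.08858498] 0.024780626098024186 -0.0005668388719143064
```

```bash
python3 -c "
from workcell import job
print(job.sign_off())"
```

```text
the job is handed in; nothing more can be done
None
```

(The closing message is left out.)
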